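# Draw a plug gauge partway out of its bore and hold it for inspection

## Task

On the gauging fixture, swing the red cam lever fully round to free the blue-collared plug gauge while the gauge stays home, then pull the gauge straight up out of its snug bore, without wrenching it sideways, until its whole green band shows above the block but the red band near its foot is still hidden in the bore. Finish while holding it there, still and upright, with the lever left open; do not draw the gauge right out, and leave the other things on the bench where they are.

Things in the scene. Friction and masses are not known exactly. Their poses are not given: they have to be found in the camera images.
- fixture: gauging fixture, fixed to the bench: dark steel bed plate 170 (x) x 210 (y) x 12 mm, on it an aluminium block 70 mm (x) by 130 mm (y, from -75 to +55 mm), its flat top 80 mm above the bench. Origin: centre of the bed plate's underside, on the bench; z up. The upright bore is at x 0, y +25 mm; the lever's upright pivot at x 0, y -30 mm
- bore_mouth (a point): centre of the mouth of the bore, in the top face of the block (80 mm above the bench), axes as the fixture's. The bore is 21 mm wide and 68 mm deep
- cam_lever (a joint): angle (rad) of the red cam lever about its upright pivot, growing anticlockwise from above. 0: locked, arm along the fixture's -x, the cam's lobe 1 to 2 mm over the gauge's collar so that it cannot rise; starts at 0 to 0.3; lobe clear of the collar beyond 0.75; end stop 1.6: fully open, arm along the fixture's -y. Stiff (about 1.4 N at the handle), stays where it is left
- lever_handle (a point): point on the axis of the upright red handle at the lever's end, 90 mm from the pivot, 110 mm above the bench. The handle is a cylinder 22 mm in diameter, 89 to 131 mm above the bench; the flat arm from pivot to handle lies 89 to 97 mm above the bench. Push it from the side or pinch it from above
- gauge: loose plug gauge, 0.2 to 0.42 kg. Origin on its axis at the underside of its blue collar (44 mm in diameter, 7 mm thick), z up its axis. Home: collar on the block, origin at the bore's mouth. Below it a steel stem 20 mm in diameter, 62 mm long, in the bore (1 mm total clearance), with a green band 12 to 24 mm and a red band 46 to 56 mm below the collar. Let go, it drops back
- gauge_grip (a point): point on the axis of the gauge's black round grip, 46 mm above the gauge's origin, a good height for the finger pads; the grip is 20 mm in diameter and runs from 7 to 68 mm above the origin. Both bands are hidden in the bore when home; with the gauge raised by 24 to 46 mm, green is all out and red all hidden
- half_shell: steel half bearing shell with two ears, 115 mm wide, 45 mm high, standing on end near the fixture; bystander; origin at its underside on the bench
- tub: white open tub 150 x 190 x 70 mm full of steel stampings; bystander; origin at its underside on the bench
- pot: clear round pot, 90 mm wide, 50 mm high, with washers; bystander near the fixture; origin at its underside on the bench
- yellow_bin: empty yellow bin 160 x 110 x 80 mm; bystander; origin at its underside on the bench
- spare_gauge: spare plug gauge with ORANGE collar, stuck in a 70 mm wooden block, 136 mm high in all; bystander; origin at its underside on the bench
- screwdriver: screwdriver lying on the bench; bystander; origin at its underside on the bench
There are look-alikes about, which are no part of the job. What is meant by the gauge is not turquoise, and is the larger of those in its own colour.

How it is judged:
By the outcome, as a careful person would: the job done as asked, in the order asked, and still so for the second after the job is handed in, while the arm keeps its last pose, push and grip.
It also fails if it takes over 48 s, if anything falls off the work surface, if the arm or the gripper's body presses on something with over 40 N, if the wrist force passes 120 N, or if a joint passes its speed limit or range.

## Robot

A 6-joint arm with a two-finger parallel gripper is mounted at the origin on the work surface. World frame = base frame: x ahead of the robot, y to its left, z up, the work surface at z = 0. Lengths are in m, angles in degrees, forces in N, time in s.
With the tool pointing down it reaches from about 0.325 to 0.9 m from the base axis. Payload 6.1 kg.
Tool frame: the origin (TCP) lies midway between the tips of the shut fingers; the grasp point (between the pads) lies 19 mm behind it; z points along the fingers, y is the direction in which the jaws open and shut (so a half turn about z gives the same grasp; the last joint's range is limited). The gripper opens to 87 mm and grips with 3 to 60 N. Pads are 19 mm wide; open, the fingers measure 117 mm over their backs; the gripper's body (75 mm by 190 mm) begins 51 mm behind the grasp point.
Start: joints at [57.748, 12.628, 87.462, -0, 79.91, -7.225], TCP at [0.264, 0.566, 0.223] pointing down, gripper open.
Joint ranges: [-170.65, 170.65], [-52.31, 119.04], [5.05, 147.46], [-71.25, 251.25], [11.57, 151.72], [-153.62, 153.62]. Speed limits (degrees/s): [147.25, 147.25, 172.46, 180, 180, 180].

## Interface

Orientations are given as a 3x3 rotation matrix whose columns are the frame's x, y, z axes.
In Python, from workcell import get_obs, read_camera, calibration, job_done gives the robot as it stands.
- The arm moves only by the tool carry_out, never from a script. Its argument "series" is a list of rows, each a list of 5 numbers: the closure in counts, from 0 (fully open) to 255 (shut), then the shift along the tool's x, y, z in mm, then the turn about the tool's z in rad. In form: [[grip, dx, dy, dz, spin], ...]. A call has exactly 10 rows; each row is the pose to reach, as a shift and turn from the pose measured when the call began, along the tool's axes at that moment; what a row does not reach only later rows make up. A row lasts 1/8 s, in which the tool goes at most 62.5 mm and 10.7 degrees, less where a joint would pass 70% of its speed; a pose out of reach is approached as far as the arm can. A call with a gripper value outside its range is refused whole. The fingers move at their own pace and stop on an object; the grip force is fixed at half the most. Time passes only in rows, so rows that repeat a pose let the fingers close, or fill a call up. It gives the time, the measured TCP pose, the force and the opening at its end, in the units of the state.
- get_obs(): the state, without advancing time (a new reading comes with each control period).
- read_camera(name): name is "side" or "top"; returns (picture, depth): 480x640x3 uint8, blue, green, red; 480x640 float32, m along the optical axis (not along the pixel's ray), 0 where there is no reading.
- calibration(name): a dict with "intrinsics" (3x3 intrinsics, pixels), "R" (3x3) and "t" (3): a world point X has camera coordinates R X + t. Camera axes: x right, y down, z forward; pixel columns grow to the right and rows downward; lengths in m; the calibration is good to about 2 mm. A picture is of the moment at which its call begins. calibration takes no time and is no camera call.
- job_done(): hands the job in, once; it reports no verdict.
The state is a dict: "time_s": time; "joint_pos": joint angles; "joint_vel": joint speeds; "joint_torque": joint torques, N m; "eef_pos": TCP position; "tool_rot": TCP orientation; "ft_force": force on the tool from outside, world axes, zero at the start; "ft_torque": the same for the moment, N m; "opening": finger opening in m.
Only numpy, scipy, OpenCV 4.12 (cv2) and the standard library are available. Lean on these libraries where they do the work, as an engineer would, in place of code of your own. Each camera call takes 0.05 s, during which the arm holds its last target. There are 200 camera calls.

## Working session

There is one attempt and no reset: what is moved stays moved. The work goes in short steps, Python scripts to look and compute and a tool call to move; the robot and the scene stay as the last step left them, time stands still between calls to the robot, and variables do not carry over. Pictures are saved under pics/ and viewed, about 8 in all and at most 12, crops included, and the job is handed in when it is done.

Besides the shell and the picture viewer there is one more tool, called as name([rows], argument=value, ...), one row to a line, values as JSON. carry_out: Moves the arm, as the interface text tells. Its arguments: {"type":"object","properties":{"series":{"type":"array"}},"required":["series"]}

```bash
mkdir -p pics; cat > h.py <<'E'
import numpy as np, cv2
from workcell import get_obs, read_camera, calibration, job_done
def world(name, depth):
    c=calibration(name);K=np.array(c["intrinsics"]);R=np.array(c["R"]);t=np.array(c["t"])
    v,u=np.mgrid[:480,:640]
    p=np.stack([(u-K[0,2])/K[0,0]*depth,(v-K[1,2])/K[1,1]*depth,depth],-1)
    return (p-t)@R
def proj(name,X):
    c=calibration(name);p=np.array(c["R"])@np.array(X)+np.array(c["t"]);q=np.array(c["intrinsics"])@p
    return q[:2]/q[2]
E
python3 - <<'E'
from h import *
for n in("top","side"):
    p,d=read_camera(n);cv2.imwrite(f"pics/{n}1.png",p);np.save(n+"1.npy",world(n,d))
    c=calibration(n);print(n,-np.array(c["R"]).T@np.array(c["t"]))
o=get_obs();print(o["time_s"],o["eef_pos"],o["tool_rot"],o["opening"])
E
```

```text
top [0.30498063 0.00983471 1.43436539]
side [0.49747223 1.00869967 1.06760504]
0.1 [0.26408747 0.56583941 0.22153279] [[-9.06137175e-01  4.22982916e-01 -9.34426278e-04]
 [ 4.22983898e-01  9.06135930e-01 -1.51625574e-03]
 [ 2.05366950e-04 -1.76918296e-03 -9.99998414e-01]] 0.08714995281245731
```

View pics/top1.png

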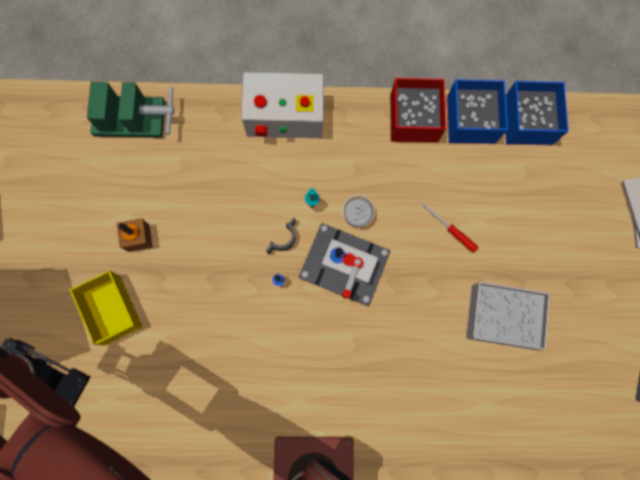

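View pics/side1.png

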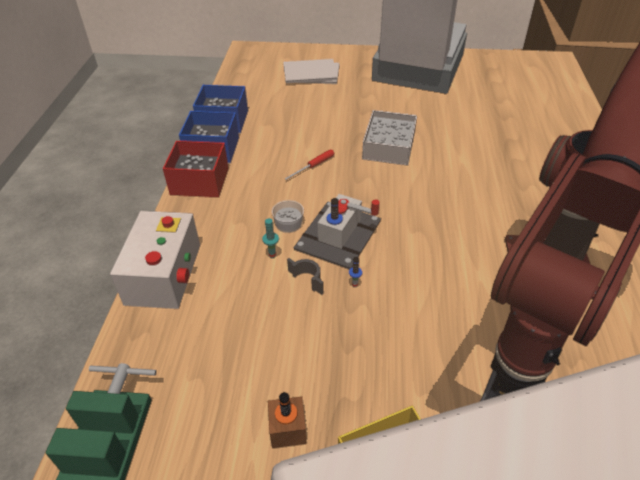

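Candidates for the gauge (top view): the blue one in the fixture at (337,255), a small loose blue one at (279,281), turquoise at (312,197) and orange at (131,232). I choose (337,255): it is the larger blue one, and it is in the bore. The side view shows it at (335,212), with the lever handle at (375,207). Next I measure it and take a close crop.

```bash
python3 - <<'E'
from h import *
ims={n:cv2.imread(f"pics/{n}1.png") for n in("top","side")}
W={n:np.load(n+"1.npy") for n in ims}
a=cv2.resize(ims["top"][215:315,285:405],None,fx=4,fy=4,interpolation=2)
b=cv2.resize(ims["side"][180:280,280:400],None,fx=4,fy=4,interpolation=2)
cv2.imwrite("pics/crop1.png",np.vstack([a,b])[:, :])
cv2.imwrite("pics/crop1.png",cv2.resize(np.hstack([a,b]),(800,333)))
c0=None
w=W["top"]; roi=np.zeros((480,640),bool);roi[215:315,290:400]=1
z=w[...,2]
for lo,hi in((.006,.018),(.074,.086)):
    m=roi&(z>lo)&(z<hi);P=w[m][:,:2].astype(np.float32);r=cv2.minAreaRect(P);print("layer",lo,m.sum(),np.round(r[0],4),np.round(r[1],4),r[2],np.median(w[m][:,2]))
for n,(y0,y1,x0,x1) in(("top",(215,315,290,400)),("side",(185,275,290,395))):
    hsv=cv2.cvtColor(ims[n],cv2.COLOR_BGR2HSV);H,S,V=cv2.split(hsv)
    roi=np.zeros((480,640),bool);roi[y0:y1,x0:x1]=1
    w=W[n];z=w[...,2]
    for nm,m in(("red",((H<6)|(H>174))&(S>150)&(V>90)),("blue",(abs(H.astype(int)-115)<12)&(S>120)&(V>60)),("high>.12",z>.118)):
        m=(m&roi).astype(np.uint8);k,l,st,ce=cv2.connectedComponentsWithStats(m)
        for i in range(1,k):
            if st[i,4]>8:
                q=w[l==i];print(n,nm,st[i],np.round(ce[i],1),"med",np.round(np.median(q,0),4),"zmax",q[:,2].max().round(4), "top", np.round(q[q[:,2]>q[:,2].max()-.008].mean(0),4))
E
```

```text
layer 0.006 3052 [ 0.5566 -0.0801] [0.2749 0.3053] 0.5839882493019104 0.012093601785413074
layer 0.074 820 [ 0.5556 -0.0879] [0.13   0.0717] 68.17839050292969 0.08059673678459447
top red [343 254  14  12 112] [349.1 259.3] med [ 0.5543 -0.0856  0.0974] zmax 0.1033 top [ 0.5533 -0.0859  0.0981]
top red [358 258   5  10  18] [360.3 263.2] med [ 0.5437 -0.1154  0.0978] zmax 0.1008 top [ 0.5442 -0.115   0.0976]
top red [342 290  10   8  56] [346.4 293.2] med [ 0.4619 -0.076   0.1307] zmax 0.1386 top [ 0.4626 -0.0769  0.1332]
top blue [330 249  14  14 109] [335.9 256. ] med [ 0.5617 -0.0489  0.0883] zmax 0.1533 top [ 0.5674 -0.0503  0.1495]
top high>.12 [334 247   9   9  64] [338.3 251. ] med [ 0.5655 -0.0544  0.1467] zmax 0.1537 top [ 0.5684 -0.0552  0.1491]
top high>.12 [342 289   9   9  63] [346.  292.8] med [ 0.462  -0.0759  0.1306] zmax 1.4344 top [0.305  0.0098 1.4344]
side red [338 201   9  12  80] [341.5 207.1] med [ 0.5536 -0.0796  0.0963] zmax 0.1451 top [ 0.5606 -0.0506  0.1427]
side red [372 200   7  15  89] [374.6 206.6] med [ 0.466 -0.066  0.12 ] zmax 0.1351 top [ 0.4655 -0.0703  0.1299]
side blue [327 214  15  10  82] [334.1 219.1] med [ 0.5698 -0.0454  0.0855] zmax 0.0916 top [ 0.5698 -0.046   0.0863]
side blue [350 268  11   7  41] [354.5 271.9] med [0.5125 0.1043 0.0515] zmax 0.0567 top [0.5093 0.1038 0.0519]
side high>.12 [331 198   8  14  97] [334.5 204.3] med [ 0.5688 -0.0459  0.1393] zmax 1.0676 top [0.4975 1.0087 1.0676]
side high>.12 [372 200   8   9  59] [375.4 203.5] med [ 0.4651 -0.0674  0.1287] zmax 0.1351 top [ 0.4643 -0.0705  0.13  ]
```

View pics/crop1.png

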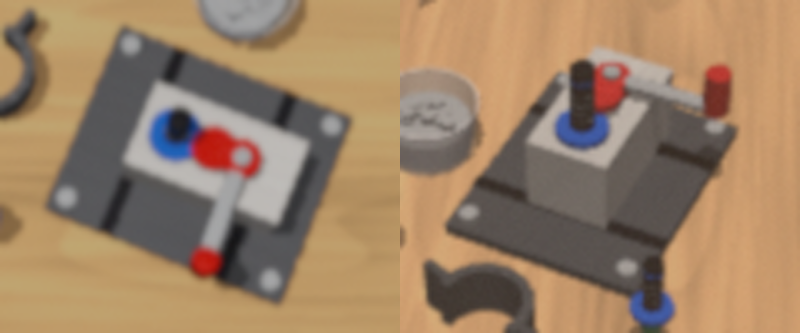

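The crop confirms the choice: blue collar and black grip in the block's bore, with the red lobe over it. The fit gives fixture yaw of about -21.8°, and the bore at (0.5686,-0.0554), which agrees with the gauge top seen from above. The pivot is at (0.548,-0.1065). The handle is at (0.4625,-0.0765), 91 mm from the pivot, so the lever angle is about 0.04. I will cage the handle between part-open fingers and sweep it round.

carry_out([
  [155, -45, -50, 0, -0.1],
  [155, -90, -100, 0, -0.1],
  [155, -135, -149, 0, -0.1],
  [155, -180, -199, 0, -0.1],
  [155, -225, -249, 0, -0.1],
  [155, -270, -298, 0, -0.1],
  [155, -315, -348, 0, -0.1],
  [155, -360, -398, 0, -0.1],
  [155, -405, -448, 0, -0.1],
  [155, -451, -498, 0, -0.1],
])

```text
time_s: 1.35
eef_pos: [0.4481, -0.0331, 0.2222]
tool_rot: [[-0.944, 0.331, -0.001], [0.331, 0.944, -0.001], [0.0, -0.001, -1.0]]
ft_force: [0.9, 0.9, 0.4]
opening: 0.0341
```

```bash
cat >> h.py <<'E'
piv=np.array([.5482,-.1065]);bore=np.array([.5686,-.0554])
def handle(a,over=0,r=.0905):
    th=np.radians(158.2)+a
    return piv+r*np.array([np.cos(th),np.sin(th)])
def rel(o,xy,z):
    d=np.array([*xy,z])-o["eef_pos"];return np.round(np.array(o["tool_rot"]).T@d*1000,1)
def yang(o):
    R=np.array(o["tool_rot"]);return np.degrees(np.arctan2(R[1,1],R[0,1]))
def st():
    o=get_obs();print(o["time_s"],"p",np.round(o["eef_pos"],4),"yang",yang(o).round(2),"F",np.round(o["ft_force"],1),"T",np.round(o["ft_torque"],2),"op",round(o["opening"],4),"q",np.round(o["joint_pos"],0),"tz",np.round(np.array(o["tool_rot"])[:,2],4));return o
E
python3 -c "
from h import *
o=st();print(rel(o,handle(.04),.102),'turn to',np.radians(yang(o)-70.7))"
```

```text
1.35 p [ 0.4481 -0.0331  0.2222] yang 70.69 F [0.9 0.9 0.4] T [ 0.03 -0.05  0.  ] op 0.0341 q [-14. -12. 112.  -0.  80. -85.] tz [-5.0e-04 -1.4e-03 -1.0e+00]
[-28.3 -35.6 120.2] turn to -0.0002518691248062077
```

Spinning -92° from here would take joint 6 past its range, so I take the half-turned equivalent grasp first.

carry_out([
  [155, 0, 0, 0, 0.17],
  [155, 0, 0, 0, 0.34],
  [155, -4, -4, 0, 0.51],
  [155, -7, -9, 0, 0.68],
  [155, -10, -14, 0, 0.85],
  [155, -14, -19, 0, 1.02],
  [155, -18, -23, 0, 1.19],
  [155, -22, -28, 0, 1.36],
  [155, -25, -32, 0, 1.53],
  [155, -28, -35.6, 0, 1.7],
])

```text
time_s: 2.6
eef_pos: [0.4624, -0.0761, 0.2218]
tool_rot: [[0.455, 0.891, -0.001], [0.891, -0.455, -0.001], [-0.002, -0.001, -1.0]]
ft_force: [-0.7, -0.4, 0.3]
opening: 0.0342
```

carry_out([
  [155, 0, 0, 0, 0.17],
  [155, 0, 0, 0, 0.34],
  [155, 0, 0, 0, 0.51],
  [155, 0, 0, 0, 0.68],
  [155, 0, 0, 0, 0.85],
  [155, 0, 0, 0, 1.02],
  [155, 0, 0, 0, 1.19],
  [155, 0, 0, 0, 1.36],
  [155, 0, 0, 0, 1.5],
  [155, 0, 0, 0, 1.5],
])

```text
time_s: 3.85
eef_pos: [0.4622, -0.0759, 0.2214]
tool_rot: [[0.921, -0.389, -0.002], [-0.389, -0.921, -0.001], [-0.002, 0.002, -1.0]]
ft_force: [0.0, -0.2, 0.2]
opening: 0.0344
```

```bash
python3 -c "
from h import *
o=st();print(rel(o,handle(.04),.102),'turn to',np.radians(yang(o)-70.7+180))"
```

```text
3.85 p [ 0.4622 -0.0759  0.2214] yang -112.91 F [ 0.  -0.2  0.2] T [ 0.03  0.16 -0.03] op 0.0344 q [-19.  -9. 110.  -0.  79.  94.] tz [-2.e-03 -8.e-04 -1.e+00]
[  1.   -0.2 119.4] turn to -0.06298727806041157
```

carry_out([
  [155, 1, 0, 25, -0.06],
  [155, 1, 0, 50, -0.06],
  [155, 1, 0, 70, -0.06],
  [155, 1, 0, 85, -0.06],
  [155, 1, 0, 95, -0.06],
  [155, 1, 0, 103, -0.06],
  [155, 1, 0, 110, -0.06],
  [155, 1, 0, 115, -0.06],
  [155, 1, 0, 119, -0.06],
  [155, 1, 0, 119, -0.06],
])

```text
time_s: 5.1
eef_pos: [0.4627, -0.0764, 0.1022]
tool_rot: [[0.943, -0.333, -0.002], [-0.333, -0.943, -0.001], [-0.002, 0.001, -1.0]]
ft_force: [-0.2, -1.2, 0.7]
opening: 0.034
```

```bash
python3 -c "
from h import *
o=st()
for a in np.arange(.04,1.74,.085): print(a.round(3),rel(o,handle(a),.102)[:2],np.round(-(a-.04),3))
p,d=read_camera('side');cv2.imwrite('pics/s2.png',cv2.resize(p[130:290,260:440],None,fx=3,fy=3))"
```

```text
5.1 p [ 0.4627 -0.0764  0.1022] yang -109.47 F [-0.2 -1.2  0.7] T [-0.07  0.17  0.02] op 0.034 q [-19.  -2. 116.  -0.  65.  91.] tz [-2.4e-03 -7.0e-04 -1.0e+00]
0.04 [ 0.1 -0.2] -0.0
0.125 [0.5 7.5] -0.085
0.21 [ 1.4 15.1] -0.17
0.295 [ 3.1 22.7] -0.255
0.38 [ 5.3 30. ] -0.34
0.465 [ 8.2 37.2] -0.425
0.55 [11.6 44. ] -0.51
0.635 [15.7 50.6] -0.595
0.72 [20.2 56.7] -0.68
0.805 [25.3 62.5] -0.765
0.89 [30.9 67.8] -0.85
0.975 [36.9 72.7] -0.935
1.06 [43.2 77. ] -1.02
1.145 [49.9 80.7] -1.105
1.23 [57.  83.9] -1.19
1.315 [64.2 86.4] -1.275
1.4 [71.6 88.4] -1.36
1.485 [79.2 89.7] -1.445
1.57 [86.9 90.3] -1.53
1.655 [94.6 90.3] -1.615
```

View pics/s2.png

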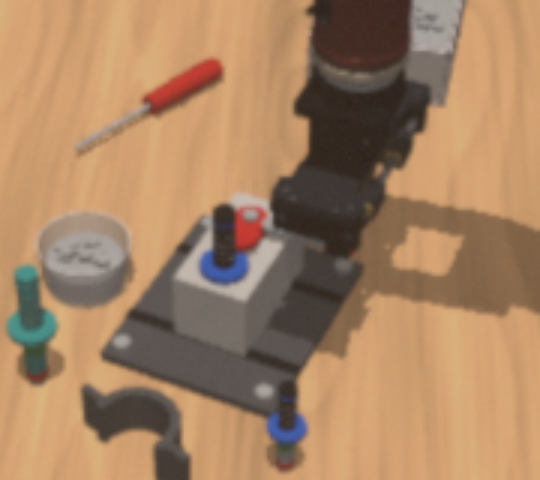

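The fingers straddle the handle (crop about (345,230)), the gauge is home at (224,240), and no contact shows. Sweep.

carry_out([
  [155, 0.5, 7.5, 0, -0.085],
  [155, 1.4, 15, 0, -0.17],
  [155, 3, 22.7, 0, -0.255],
  [155, 5.3, 30, 0, -0.34],
  [155, 8.2, 37.2, 0, -0.425],
  [155, 11.6, 44, 0, -0.51],
  [155, 15.7, 50.6, 0, -0.595],
  [155, 20.2, 56.7, 0, -0.68],
  [155, 25.3, 62.5, 0, -0.765],
  [155, 31, 68, 0, -0.85],
])

```text
time_s: 6.4
eef_pos: [0.4698, -0.1508, 0.1029]
tool_rot: [[0.871, 0.491, -0.001], [0.491, -0.871, -0.0], [-0.001, -0.0, -1.0]]
ft_force: [0.8, 2.2, 0.5]
opening: 0.0343
```

```bash
python3 -c "
from h import *
o=st();a0=np.radians(yang(o)+360-90-158.2);print(a0)
for a in np.arange(.92,1.76,.08): print(a.round(3),rel(o,handle(a),.102)[:2],np.round(-(a-a0),3))
p,d=read_camera('top');cv2.imwrite('pics/t2.png',cv2.resize(p[200:330,270:430],None,fx=4,fy=4))"
```

```text
6.4 p [ 0.4698 -0.1508  0.1029] yang -60.62 F [0.8 2.2 0.5] T [ 0.18  0.14 -0.01] op 0.0343 q [-27.   2. 113.  -0.  65.  34.] tz [-1.4e-03 -3.0e-04 -1.0e+00]
0.8932936585651842
0.92 [-0.4  2.3] -0.027
1.0 [0.1 9.5] -0.107
1.08 [ 1.2 16.6] -0.187
1.16 [ 2.8 23.7] -0.267
1.24 [ 5.  30.6] -0.347
1.32 [ 7.7 37.3] -0.427
1.4 [11.  43.8] -0.507
1.48 [14.7 49.9] -0.587
1.56 [19.  55.8] -0.667
1.64 [23.7 61.3] -0.747
1.72 [28.8 66.4] -0.827
```

View pics/t2.png

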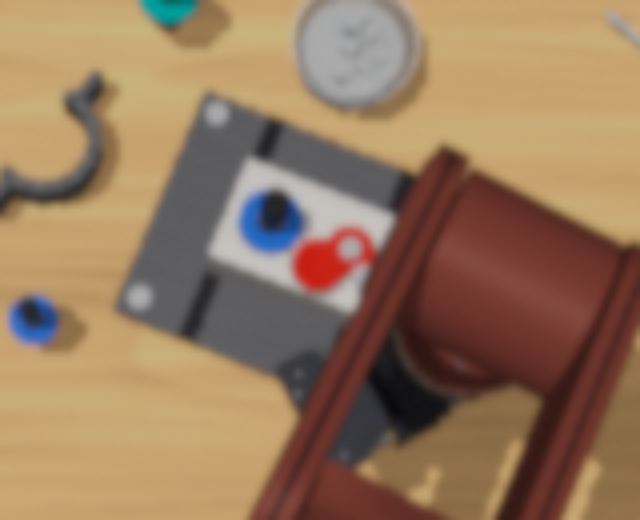

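The lobe (320,265) has cleared the collar, and the force matches the 1.4–2 N lever. I continue to the stop.

carry_out([
  [155, 0, 9.5, 0, -0.1],
  [155, 1.2, 16.6, 0, -0.19],
  [155, 2.8, 23.7, 0, -0.27],
  [155, 5, 30.6, 0, -0.35],
  [155, 7.7, 37.3, 0, -0.43],
  [155, 11, 43.8, 0, -0.51],
  [155, 14.7, 50, 0, -0.59],
  [155, 19, 55.8, 0, -0.67],
  [155, 23.7, 61.3, 0, -0.73],
  [155, 26, 63.5, 0, -0.76],
])

```text
time_s: 7.7
eef_pos: [0.5237, -0.1942, 0.1029]
tool_rot: [[0.29, 0.957, -0.002], [0.957, -0.29, -0.001], [-0.002, -0.002, -1.0]]
ft_force: [-6.7, 1.6, 2.9]
opening: 0.0341
```

```bash
python3 -c "
from h import *
o=st();print(rel(o,handle(1.6),.102))"
```

```text
7.7 p [ 0.5237 -0.1942  0.1029] yang -16.88 F [-6.7  1.6  2.9] T [0.25 1.6  0.05] op 0.0341 q [-28.  10. 104.  -0.  66. -11.] tz [-0.0023 -0.0012 -1.    ]
[ 0.6 -7.2  0.9]
```

The force rose to 6.7 N, which suggests the stop. I nudge 2 mm more to confirm, recentre and rise.

carry_out([
  [155, 0, 1, 0, 0],
  [155, 0, 2, 0, 0],
  [155, 0, 2, 0, 0],
  [155, 0, 2, 0, 0],
  [155, 0, 2, 0, 0],
  [155, 0, 2, 0, 0],
  [155, 0, 2, 0, 0],
  [155, 0, 2, 0, 0],
  [155, 0, 2, 0, 0],
  [155, 0, 2, 0, 0],
])

```text
time_s: 8.95
eef_pos: [0.5237, -0.1942, 0.1027]
tool_rot: [[0.292, 0.957, -0.006], [0.957, -0.292, -0.0], [-0.002, -0.006, -1.0]]
ft_force: [-7.8, 0.8, 5.2]
opening: 0.0344
```

```bash
python3 -c "
from h import *
o=st();print(rel(o,handle(1.6),.102))"
```

```text
8.95 p [ 0.5237 -0.1942  0.1027] yang -16.95 F [-7.8  0.8  5.2] T [0.17 1.56 0.07] op 0.0344 q [-28.  11. 103.  -0.  66. -11.] tz [-0.0065 -0.     -1.    ]
[ 0.6 -7.1  0.8]
```

TCP did not advance although commanded 2 mm further, so the lever is at its stop. I back off and rise, then fly over the gauge with the jaws open.

carry_out([
  [155, 0, -4, 0, 0],
  [155, 0, -7, 0, 0],
  [155, 0, -7, 0, 0],
  [155, 0, -7, -15, 0],
  [155, 0, -7, -35, 0],
  [155, 0, -7, -60, 0],
  [155, 0, -7, -90, 0],
  [120, 0, -7, -105, 0],
  [60, 0, -7, -110, 0],
  [0, 0, -7, -110, 0],
])

```text
time_s: 10.2
eef_pos: [0.5175, -0.192, 0.2124]
tool_rot: [[0.292, 0.957, -0.007], [0.957, -0.292, 0.0], [-0.002, -0.007, -1.0]]
ft_force: [-0.9, 0.2, -1.1]
opening: 0.0564
```

```bash
python3 -c "
from h import *
o=st();print(rel(o,bore,.107))"
```

```text
10.2 p [ 0.5175 -0.192   0.2124] yang -16.95 F [-0.9  0.2 -1.1] T [-0.13  0.07 -0.03] op 0.0564 q [-28.   3.  99.  -0.  78. -11.] tz [-6.9e-03  2.0e-04 -1.0e+00]
[145.8   9.7 105.1]
```

```bash
python3 -c "
from h import *
for n,(y0,y1,x0,x1) in(('top',(215,325,290,400)),('side',(185,275,290,420))):
    p,d=read_camera(n);w=world(n,d);H,S,V=cv2.split(cv2.cvtColor(p,cv2.COLOR_BGR2HSV))
    cv2.imwrite('pics/%s3.png'%n,p)
    r=np.zeros((480,640),bool);r[y0:y1,x0:x1]=1
    q=w[r&(w[...,2]>.14)&(w[...,2]<.158)&(V<90)];q=q[np.hypot(*(q[:,:2]-bore).T)<.03]
    print(n,'gauge top',len(q),q.mean(0) if len(q) else 0, q.min(0),q.max(0))
    q=w[r&((H<6)|(H>174))&(S>150)&(V>90)&(w[...,2]>.11)&(w[...,2]<.14)];print('handle',len(q),np.median(q,0) if len(q) else 0)
print(handle(1.6))
a=cv2.imread('pics/top3.png')[200:330,270:430];b=cv2.imread('pics/side3.png')[150:280,270:430]
cv2.imwrite('pics/c3.png',cv2.resize(np.hstack([a,b]),(800,325)))
"
```

```text
top gauge top 34 [ 0.56508262 -0.05554898  0.14707917] [ 0.55875758 -0.06205764  0.14091442] [ 0.57336411 -0.04890381  0.15515036]
handle 0 0
side gauge top 36 [ 0.57018771 -0.04856829  0.14539346] [ 0.56265467 -0.05632839  0.14000338] [ 0.57848484 -0.04200211  0.14934673]
handle 1 [ 0.5605657  -0.05092986  0.13895867]
[ 0.51705912 -0.1914735 ]
```

View pics/c3.png

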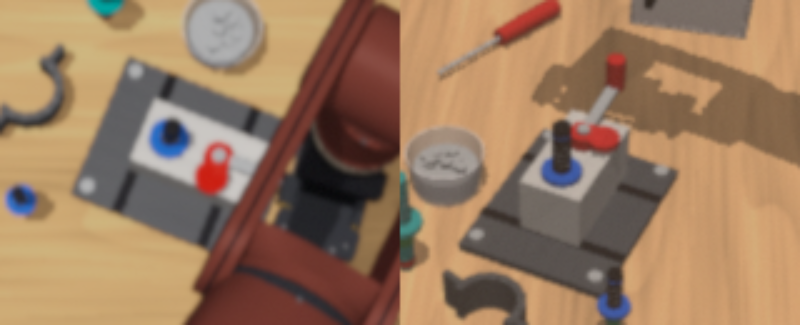

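The lever is fully open (side handle at crop (616,70), arm along -y) and the gauge is home. The gauge top is at about (0.568,-0.0555), which agrees with the bore. I move over it and down.

carry_out([
  [0, 30, 2, 0, 0],
  [0, 70, 5, 0, 0],
  [0, 110, 7, 0, 0],
  [0, 135, 9, 0, 0],
  [0, 146, 9.5, 0, 0],
  [0, 146, 9.5, 0, 0],
  [0, 146, 9.5, 20, 0],
  [0, 146, 9.5, 40, 0],
  [0, 146, 9.5, 50, 0],
  [0, 146, 9.5, 50, 0],
])

```text
time_s: 11.55
eef_pos: [0.5672, -0.0549, 0.1594]
tool_rot: [[0.292, 0.956, -0.011], [0.956, -0.292, 0.002], [-0.002, -0.011, -1.0]]
ft_force: [0.1, 0.0, -0.3]
opening: 0.0871
```

```bash
python3 -c "
from h import *
o=st();print(rel(o,[.568,-.0555],.107))"
```

```text
11.55 p [ 0.5672 -0.0549  0.1594] yang -16.99 F [ 0.1  0.  -0.3] T [-0.14  0.09 -0.03] op 0.0871 q [-13.   9.  99.  -0.  73.   4.] tz [-0.0113  0.0017 -0.9999]
[-0.2  1.5 52.4]
```

carry_out([
  [0, -0.2, 1.5, 12, 0],
  [0, -0.2, 1.5, 24, 0],
  [0, -0.2, 1.5, 34, 0],
  [0, -0.2, 1.5, 42, 0],
  [0, -0.2, 1.5, 48, 0],
  [0, -0.2, 1.5, 51, 0],
  [0, -0.2, 1.5, 51, 0],
  [0, -0.2, 1.5, 51, 0],
  [0, -0.2, 1.5, 51, 0],
  [0, -0.2, 1.5, 51, 0],
])

```text
time_s: 12.8
eef_pos: [0.5682, -0.0555, 0.1086]
tool_rot: [[0.292, 0.956, -0.011], [0.956, -0.292, 0.002], [-0.002, -0.011, -1.0]]
ft_force: [-0.3, 0.4, 0.1]
opening: 0.087
```

```bash
python3 -c "
from h import *
o=st();print(rel(o,[.568,-.0555],.107))
p,d=read_camera('side');cv2.imwrite('pics/s4.png',cv2.resize(p[150:280,270:430],None,fx=4,fy=4))
o=st()"
```

```text
12.8 p [ 0.5682 -0.0555  0.1086] yang -16.98 F [-0.3  0.4  0.1] T [-0.07  0.06 -0.02] op 0.087 q [-13.  12. 101.  -0.  68.   4.] tz [-0.0109  0.0016 -0.9999]
[-0.  -0.2  1.6]
12.85 p [ 0.5681 -0.0555  0.1086] yang -16.98 F [ 0.1 -0.8 -0.2] T [-0.04  0.08 -0.02] op 0.0871 q [-13.  12. 101.  -0.  68.   4.] tz [-0.011   0.0016 -0.9999]
```

View pics/s4.png

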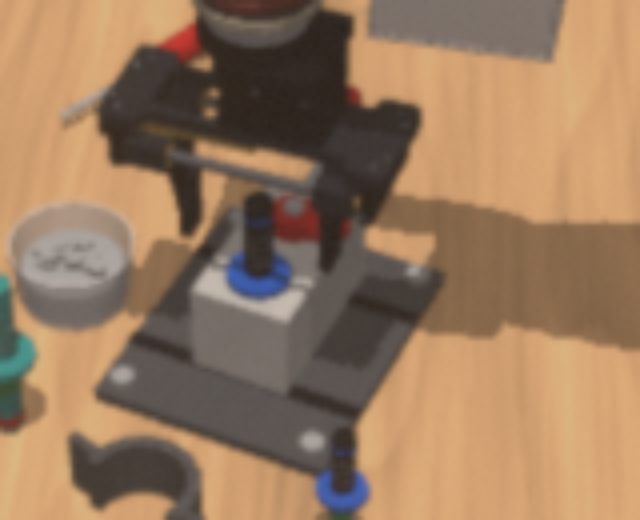

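The fingers straddle the grip evenly (crop 190 and 330, gauge at 258). I close gently, watching the force.

carry_out([
  [100, 0, 0, 1, 0],
  [180, 0, 0, 1, 0],
  [180, 0, 0, 1, 0],
  [180, 0, 0, 1, 0],
  [180, 0, 0, 1, 0],
  [186, 0, 0, 1, 0],
  [190, 0, 0, 1, 0],
  [193, 0, 0, 1, 0],
  [196, 0, 0, 1, 0],
  [196, 0, 0, 1, 0],
])

```text
time_s: 14.1
eef_pos: [0.5683, -0.0556, 0.1076]
tool_rot: [[0.292, 0.956, -0.011], [0.956, -0.292, 0.002], [-0.002, -0.011, -1.0]]
ft_force: [0.8, 0.1, -0.8]
opening: 0.0204
```

```bash
python3 -c "
from h import *
o=st()"
```

```text
14.1 p [ 0.5683 -0.0556  0.1076] yang -16.98 F [ 0.8  0.1 -0.8] T [-0.14 -0.07  0.  ] op 0.0204 q [-13.  12. 101.  -0.  67.   4.] tz [-0.0106  0.0015 -0.9999]
```

carry_out([
  [200, 0, 0, 0, 0],
  [205, 0, 0, 0, 0],
  [255, 0, 0, 0, 0],
  [255, 0, 0, 0, 0],
  [255, 0, 0, 0, 0],
  [255, 0, 0, 0, 0],
  [255, 0, 0, 0, 0],
  [255, 0, 0, 0, 0],
  [255, 0, 0, 0, 0],
  [255, 0, 0, 0, 0],
])

```text
time_s: 15.35
eef_pos: [0.5684, -0.0556, 0.1077]
tool_rot: [[0.292, 0.956, -0.01], [0.956, -0.292, 0.001], [-0.002, -0.01, -1.0]]
ft_force: [2.4, -1.0, -0.4]
opening: 0.0193
```

```bash
python3 -c "
from h import *
o=st();print(rel(o,o['eef_pos'][:2],o['eef_pos'][2]+.035))"
```

```text
15.35 p [ 0.5684 -0.0556  0.1077] yang -16.99 F [ 2.4 -1.  -0.4] T [-0.23 -0.43 -0.  ] op 0.0193 q [-13.  12. 101.  -0.  67.   4.] tz [-0.0104  0.0014 -0.9999]
[ -0.1  -0.4 -35. ]
```

Grip is firm (19.3 mm) with about 2.5 N lateral force. I lift vertically, first 15 mm, slowly.

carry_out([
  [255, 0, 0, -1, 0],
  [255, 0, 0, -3, 0],
  [255, 0, 0, -5, 0],
  [255, 0, 0, -7, 0],
  [255, 0, -0.1, -9, 0],
  [255, 0, -0.1, -11, 0],
  [255, 0, -0.2, -13, 0],
  [255, 0, -0.2, -15, 0],
  [255, 0, -0.2, -15, 0],
  [255, 0, -0.2, -15, 0],
])

```text
time_s: 16.6
eef_pos: [0.5683, -0.0555, 0.1228]
tool_rot: [[0.292, 0.956, -0.01], [0.956, -0.292, 0.001], [-0.002, -0.01, -1.0]]
ft_force: [0.7, -1.0, -3.5]
opening: 0.0192
```

```bash
python3 -c "
from h import *
o=st();print(rel(o,[.5684,-.0556],.1427))"
```

```text
16.6 p [ 0.5683 -0.0555  0.1228] yang -16.99 F [ 0.7 -1.  -3.5] T [-0.16 -0.14  0.04] op 0.0192 q [-13.  11. 100.  -0.  69.   4.] tz [-0.0104  0.0015 -0.9999]
[ -0.1  -0.1 -19.9]
```

The vertical force now shows the gauge's weight (-3.5 N) with little lateral force. I lift the remaining 20 mm.

carry_out([
  [255, 0, 0, -2, 0],
  [255, 0, 0, -5, 0],
  [255, 0, 0, -8, 0],
  [255, 0, 0, -11, 0],
  [255, 0, -0.1, -14, 0],
  [255, 0, -0.1, -17, 0],
  [255, 0, -0.2, -19, 0],
  [255, 0, -0.2, -20, 0],
  [255, 0, -0.2, -20, 0],
  [255, 0, -0.2, -20, 0],
])

```text
time_s: 17.85
eef_pos: [0.5684, -0.0555, 0.1428]
tool_rot: [[0.292, 0.956, -0.01], [0.956, -0.292, 0.001], [-0.002, -0.01, -1.0]]
ft_force: [1.1, 0.3, -4.0]
opening: 0.0187
```

```bash
python3 -c "
from h import *
o=st()
for n,(y0,y1,x0,x1) in (('side',(140,270,270,430)),('top',(200,330,270,430))):
    p,d=read_camera(n);cv2.imwrite('pics/%s5.png'%n,cv2.resize(p[y0:y1,x0:x1],None,fx=4,fy=4,interpolation=2))
    w=world(n,d);H,S,V=cv2.split(cv2.cvtColor(p,cv2.COLOR_BGR2HSV))
    for nm,h0 in (('blue',115),('green',65)):
        m=(abs(H.astype(int)-h0)<14)&(S>90)&(V>40);q=w[m];q=q[np.hypot(*(q[:,:2]-bore).T)<.04];print(n,nm,len(q),np.round(np.median(q,0),4) if len(q) else '',q[:,2].min() if len(q) else '',q[:,2].max() if len(q) else '')
o=st()"
```

```text
17.85 p [ 0.5684 -0.0555  0.1428] yang -16.99 F [ 1.1  0.3 -4. ] T [-0.16 -0.08 -0.03] op 0.0187 q [-13.  10. 100.  -0.  71.   4.] tz [-0.0104  0.0014 -0.9999]
side blue 103 [ 0.5699 -0.0445  0.1212] 0.1162403764874413 0.1437012963236686
side green 1 [ 0.5676 -0.043   0.097 ] 0.09701827321164058 0.09701827321164058
top blue 0   
top green 0   
17.95 p [ 0.5684 -0.0555  0.1428] yang -16.99 F [ 0.8 -1.1 -3.5] T [-0.18 -0.12  0.01] op 0.0193 q [-13.  10. 100.  -0.  71.   4.] tz [-0.0103  0.0014 -0.9999]
```

View pics/side5.png

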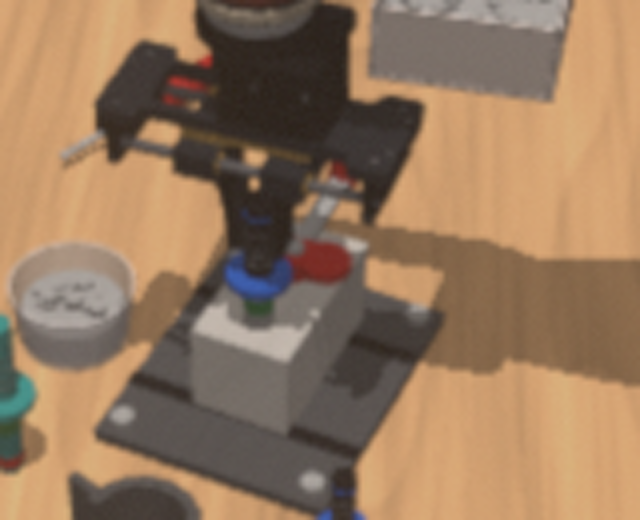

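Side crop: collar raised to (257,272), the whole green band visible at (257,305) with bare steel below it, no red, and the lever open. The collar depth rose about 35 mm, matching the arm, so there was no slip. I hand in.

```bash
python3 -c "
from workcell import job_done
print(job_done())"
```

```text
the job is handed in; nothing more can be done
None
```

I swung the red lever round to its end stop while the gauge stayed home. I then gripped the blue-collared gauge and raised it straight up 35 mm. The job was handed in at about 18 s, with the gauge held there.

- **Lever:** At the stop, a further 2 mm push moved nothing and the force read about 8 N. The later pictures show the arm along the fixture's -y.
- **Height:** The arm rose 35.1 mm and the collar about 35.5 mm by depth, inside the 24 to 46 mm window, so there was no slip. The last side picture shows the whole green band with bare steel below it and no red.
- **Forces:** At the end the gauge was still, held at an opening of about 19 mm. The vertical force was about -3.5 N, which fits its weight. Lateral force read about 2.6 N or less after gripping and at each check of the lift.
- **Not perfect:** The tool was tilted about 0.6°, which the moves could not correct; the bore's clearance allows about 0.9°. In the final top picture no blue or green was found at the gauge, so the height check rests on the side camera and the arm's own reading. I did not measure the bystanders again. Nothing near the fixture looked moved in the pictures I viewed, and no unexpected contact force showed.

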